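Line up two cylinders for a rolling race

ROBOT

A 7-joint arm with a two-finger parallel gripper is mounted at the origin on the work surface. World frame = base frame: x ahead of the robot, y to its left, z up, the work surface at z = 0. Lengths are in m, angles in degrees, forces in N, time in s.
With the tool pointing down it reaches from about 0.425 to 0.95 m from the base axis. Payload 4.7 kg.
Tool frame: the origin (TCP) lies between the finger pads; the fingertips stand env.tips_ahead ahead of it and the grasp point (between the pads) is the TCP (env.tips_ahead is the distance from the TCP to the fingertips, in m); z points along the fingers, y is the line along which they close (so a half turn about z gives the same grasp; the last joint's range is limited). The gripper opens to 87 mm and grips with 3 to 60 N. Pads are 19 mm wide; open, the fingers measure 117 mm over their backs; the gripper's body (75 mm by 190 mm) begins 51 mm behind the grasp point.
Start: joints at [69.792, 26.849, -2.785, 87.806, 1.381, 65.374, -4.715], TCP at [0.215, -0.64, 0.242] pointing down, gripper open.
Joint ranges: [-148.3, 148.3], [-19.14, 114.17], [-79.39, 73.82], [5.75, 140.21], [-59.74, 239.74], [12.07, 113.84], [-152.46, 152.46]. Speed limits (degrees/s): [147.25, 147.25, 180, 180, 180, 180, 180].

INTERFACE

Orientations are given as a 3x3 rotation matrix whose columns are the frame's x, y, z axes.
In Python, from bench import env gives the robot as it stands.
- The arm moves only by the tool arm_command, never from a script. Its argument "commands" is a list that holds one entry, the list of rows, each a list of 5 numbers: the closure, from 0 (fully open) to 1 (shut), then the shift along the tool's x, y, z as a fraction of full scale, then the turn about the tool's z as a fraction of full scale. A call has exactly 8 rows; each row shifts and turns the commanded pose from where the row before left it, along the tool's axes as they then stand; what a row does not reach is not made up. Full scale, the value 1, is 0.1 m for a shift and 120 degrees for a turn. A row lasts 1/12 s, in which the tool goes at most 41.7 mm and 7.16 degrees, less where a joint would pass 70% of its speed; a pose out of reach is approached as far as the arm can. A call with a number of a shift or a turn outside -1 to 1 is refused whole. A call with a gripper value outside its range is refused whole. The fingers move at their own pace and stop on an object; "newtons" is the grip in N (left out, the last holds). Time passes only in rows, so rows that do not move let the fingers close, or fill a call up. It gives the time, the measured TCP pose, the force, the opening and the grip force at its end, in the units of the state.
- env.sense(): the state, without advancing time (a new reading comes with each control period).
- env.camera(name): name is "side" or "top" or "wrist"; returns the picture (420x560x3 uint8, red, green, blue); there is no depth.
- env.camera_model(name): a dict with "mtx" (3x3 intrinsics, pixels), "dist" ([k1, k2, p1, p2, k3] as OpenCV has them; the pictures are not rectified), "R" (3x3) and "t" (3): a world point X has camera coordinates R X + t; the wrist camera has in their place "tool_from_camera" (4x4, takes a point from camera to tool coordinates, whose origin is the TCP and whose axes are the flange's). Camera axes: x right, y down, z forward; pixel columns grow to the right and rows downward; lengths in m; the calibration is good to about 2 mm. A picture is of the moment at which its call begins: read the wrist's pose just before it. camera_model takes no time and is no camera call.
- env.finish_job(): hands the job in; it is judged then, once.
The state is a dict: "time_s": time; "qpos": joint angles; "joint_vel": joint speeds; "effort": joint torques, N m; "eef_pos": TCP position; "tool_rot": TCP orientation; "force": force on the tool from outside, world axes, zero at the start; "ft_torque": the same for the moment, N m; "finger_gap": finger opening in m; "grip_force": force on a finger pad.
Only numpy, scipy, OpenCV 4.12 (cv2) and the standard library are available. Lean on these libraries where they do the work, as an engineer would, in place of code of your own. Each camera call takes 0.05 s, during which the arm holds its last target. There are 200 camera calls.

TASK

Set up the rolling race: push the tops of the black cylinder and the silver cylinder sideways with the fingertips, in any order, to roll each onto the red line on the rolling board, so that it comes to rest centred over the line and lying along it. They must roll there: do not pick them up, tip them or drag them without turning, keep them on the board, and leave the brass weights and everything else on the bench where they are.

Things in the scene. Friction and masses are not known exactly. Their poses are not given: they have to be found in the camera images.
- black_drum: Black plastic-skinned cylinder lying on the mat, diameter 48 mm, length 80 mm, yellow stripe along it. Origin at its centre, 24 mm above the mat; x along its axis; z (through the stripe) points up at the start and turns with it. Starts 75 to 125 mm left or right of the line, nearly parallel to it; the other starts on the other side, in the other lane. About 0.2 kg. Slippery to fingers; push it 26 to 40 mm above the mat.
- silver_drum: Silver aluminium cylinder lying on the mat, diameter 48 mm, length 80 mm, yellow stripe along it. Origin at its centre, 24 mm above the mat; x along its axis; z (through the stripe) points up at the start and turns with it. Starts 75 to 125 mm left or right of the line, nearly parallel to it; the other starts on the other side, in the other lane. About 0.4 kg. Slippery to fingers; push it 26 to 40 mm above the mat.
- line: Red tape line on the mat, 236 mm long, 10 mm wide, flat. Origin at its middle, on the mat's top (14 mm above the bench); x along the line (away from the robot), y along the board (to the robot's left), the direction in which the cylinders roll. One cylinder's lane is centred at x = -55 mm, the other's at +55 mm (30 mm free between).
- board: Rolling board fixed to the bench: plywood with a grippy grey mat, 300 (x) by 500 mm (y), top 14 mm above the bench. Origin under its centre, on the bench. A measuring stick along its near edge (x -148 to -120 mm) rises 6 mm above the top. A cylinder pushed on it at 20 mm/s stops within about 2 mm once the push stops; faster ones coast farther.
- mass_big: Small brass weight with a knob, diameter 26 mm, 34 mm high, standing loose on the far edge strip of the board, centred 132 mm beyond the board's centre line. Origin under its centre. Leave it alone.
- mass_small: As mass_big, but diameter 22 mm and 24 mm high. Leave it alone.
- beaker: Clear plastic beaker, rim diameter 90 mm, 110 mm high, empty, on the bench to the right of the board. Origin under its centre. Leave it alone.
- adapter: Black power adapter, 85 x 55 x 34 mm, on the bench to the right of the board. Origin under its centre. Leave it alone.
- clamp: Dark steel clamp head with two cross screws, about 70 x 65 x 30 mm, on the bench to the left of the board. Leave it alone.
- screwdriver: Screwdriver with red handle lying on the bench to the left of the board. Leave it alone.
Mind the look-alikes: they are no part of the job. Leave any pink look-alike of the black_drum alone.

How it is judged:
By the outcome, as a careful person would: the job done as asked, in the order asked, and still so for the second after the job is handed in, with the robot touching nothing.
It also fails if it takes over 64 s, if anything falls off the work surface, if the arm or the gripper's body presses on something with over 40 N, if the wrist force passes 120 N, or if a joint passes its speed limit or range.

## Working session

There is one attempt and no reset: what is moved stays moved. The work goes in short steps, Python scripts to look and compute and a tool call to move; the robot and the scene stay as the last step left them, time stands still between calls to the robot, and variables do not carry over. Pictures are saved under pics/ and viewed, at most 10 in all, crops included, and the job is handed in when it is done.

Besides the shell and the picture viewer there is one more tool, called after "Call:" as name([rows], argument=value, ...), one row to a line, values as JSON. arm_command: Moves the arm, as the interface text tells. Its arguments: {"type":"object","properties":{"commands":{"type":"array","items":{"type":"array","items":{"type":"array","items":{"type":"number","minimum":-1,"maximum":1}}}},"newtons":{"type":"number"}},"required":["commands"]}

```bash
mkdir -p pics; ls; python3 - <<'E'
from bench import env
import cv2
s=env.sense()
print(s['time_s'],s['eef_pos'],s['tool_rot'],s['finger_gap'],env.tips_ahead)
for n in('top','side'):
    cv2.imwrite(f'pics/{n}0.png',env.camera(n)[:,:,::-1])
    m=env.camera_model(n);print(n,m)
E
```

```text
pics
0.0 [ 0.21457962 -0.63940881  0.24047723] [[ 9.48035454e-01  3.18163942e-01 -6.95965517e-04]
 [ 3.18164692e-01 -9.48033725e-01  1.81221976e-03]
 [-8.32157996e-05 -1.93948024e-03 -9.99998116e-01]] 0.08694017999222797 0.019
top {'mtx': array([[436.10862604,   0.        , 283.50683821],
       [  0.        , 436.10862604, 206.84434857],
       [  0.        ,   0.        ,   1.        ]]), 'dist': array([-0.10011788,  0.        ,  0.        ,  0.        ,  0.        ]), 'R': array([[-6.83159629e-03, -9.99975126e-01, -1.75423286e-03],
       [-9.89993034e-01,  7.01065219e-03, -1.40941985e-01],
       [ 1.40950778e-01,  7.73819569e-04, -9.90016303e-01]]), 't': array([-0.00190927,  0.58932578,  1.16586842])}
side {'mtx': array([[426.43716752,   0.        , 278.91024824],
       [  0.        , 426.43716752, 210.8966185 ],
       [  0.        ,   0.        ,   1.        ]]), 'dist': array([0.01406261, 0.        , 0.        , 0.        , 0.        ]), 'R': array([[-0.74617858, -0.66544523, -0.02000446],
       [-0.43123599,  0.50601028, -0.74698669],
       [ 0.50720119, -0.54875882, -0.66453797]]), 't': array([0.44109801, 0.28061045, 0.87805901])}
```

View pics/top0.png

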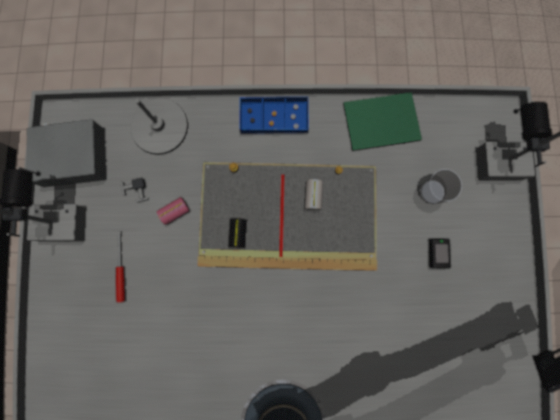

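View pics/side0.png

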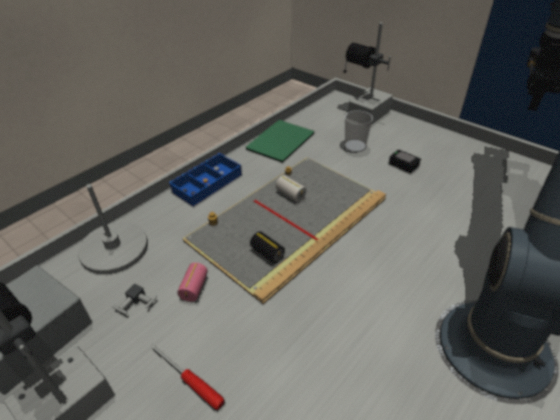

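The top view shows the black drum at (237,232) left of the red line (283,175)-(281,257), the silver drum at (314,194) right of it, and the weights at (233,167) and (339,170). Candidates for black_drum are black (237,232), the pink look-alike (172,210) and the adapter (440,253). For silver_drum they are silver (314,194) and the beaker (432,190). I choose (237,232) and (314,194).

```bash
cat > h.py <<'E'
from bench import env
import cv2, numpy as np
def ray(n,px,z,s=None):
    "pixels of camera n onto plane height z"
    m=env.camera_model(n)
    d=cv2.undistortPoints(np.float64(px).reshape(-1,1,2),m['mtx'],m['dist']).reshape(-1,2)
    d=np.c_[d,np.ones(len(d))]
    if n=='wrist':
        T=m['tool_from_camera']; R=s['tool_rot']@T[:3,:3]; c=s['eef_pos']+s['tool_rot']@T[:3,3]
    else: R=m['R'].T; c=-R@m['t']
    d=d@R.T
    return c+d*((z-c[2])/d[:,2])[:,None]
def line(p):
    "centre and direction angle from +x of points, deg"
    r=cv2.minAreaRect(np.float32(p[:,:2]*1000)); vx,vy,_,_=cv2.fitLine(np.float32(p[:,:2]*1000),cv2.DIST_L2,0,.01,.01).ravel()
    if vx<0: vx,vy=-vx,-vy
    return np.round(r[0],1),np.round(r[1],1),round(float(np.degrees(np.arctan2(vy,vx))),1)
def mask(im,lo,hi): return cv2.inRange(cv2.cvtColor(im,cv2.COLOR_RGB2HSV),lo,hi)
def pts(m,x0,y0,x1,y1):
    y,x=np.nonzero(m[y0:y1,x0:x1]); return np.c_[x+x0,y+y0].astype(float)
E
python3 - <<'E'
from h import *
im=env.camera('top')
red=pts(mask(im,(0,150,60),(8,255,255))|mask(im,(172,150,60),(180,255,255)),265,165,300,262)
print('line',len(red),line(ray('top',red,.014)))
ye=mask(im,(20,80,50),(35,255,255))
for n,b in(('black',(225,212,250,252)),('silver',(300,172,328,216))):
    p=pts(ye,*b); print(n,len(p)); 
    if len(p)>3: print(line(ray('top',p,.062)))
cv2.imwrite('pics/crop1.png',cv2.resize(im[155:275,190:390,::-1],(800,480),interpolation=cv2.INTER_CUBIC))
print(ray('top',[[237,232],[314,194]],.05), ray('top',[[233,167],[339,170]],.04))
m=env.camera_model('wrist');print(m)
E
```

```text
line 211 (array([5.701e+02, 1.000e-01]), array([  7.5, 230.9]), -1.7)
black 105
(array([510.6, 122.9]), array([86.7, 10.8]), -2.5)
silver 0
[[ 0.51960441  0.12151408  0.05      ]
 [ 0.62336788 -0.09050266  0.05      ]] [[ 0.7039011   0.13546485  0.04      ]
 [ 0.69312104 -0.16281361  0.04      ]]
{'mtx': array([[309.56228271,   0.        , 281.08306307],
       [  0.        , 309.56228271, 208.31090882],
       [  0.        ,   0.        ,   1.        ]]), 'dist': array([-0.05737819,  0.        ,  0.        ,  0.        ,  0.        ]), 'tool_from_camera': array([[ 4.53012931e-04, -9.69773763e-01, -2.44005417e-01,
         6.67904077e-02],
       [ 9.99999283e-01,  1.68869985e-04,  1.18541190e-03,
        -8.28447746e-05],
       [-1.10837617e-03, -2.44005779e-01,  9.69773144e-01,
        -1.42841562e-01],
       [ 0.00000000e+00,  0.00000000e+00,  0.00000000e+00,
         1.00000000e+00]])}
```

View pics/crop1.png

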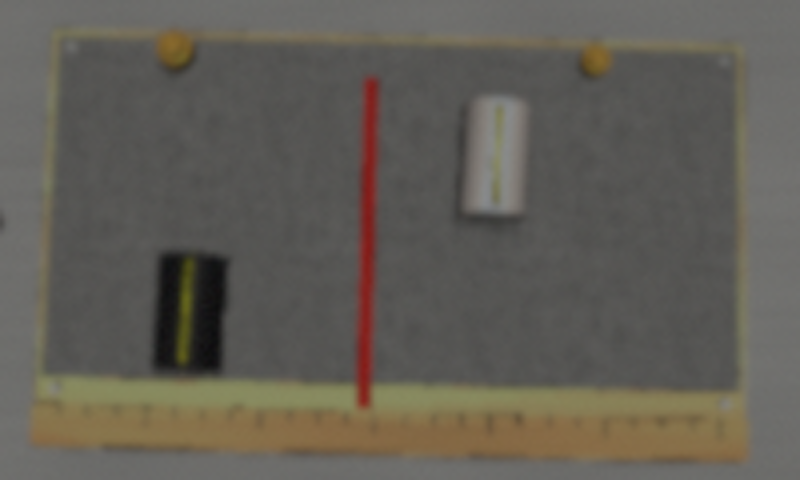

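The crop confirms both: black with its stripe at crop (187,310), silver with its stripe at (498,155), and the line at (370,240). I'll move above the line.

Call:
arm_command([
  [[0.5,0.27,-0.247,0,0],[0.5,0.27,-0.247,0,0],[0.5,0.27,-0.247,0,0],[0.5,0.27,-0.247,0,0],[0.5,0.27,-0.247,0,0],[0.5,0.27,-0.247,0,0],[0.5,0.27,-0.247,0,0],[0.5,0.27,-0.247,0,0]],
])

```text
time_s: 0.82
eef_pos: [0.3571, -0.3821, 0.2415]
tool_rot: [[0.948, 0.318, -0.0], [0.318, -0.948, 0.0], [-0.0, -0.0, -1.0]]
force: [0.2, -0.3, -0.1]
finger_gap: 0.0462
grip_force: 0.0
```

Call:
arm_command([
  [[0.5,0.27,-0.247,0,0],[0.5,0.27,-0.247,0,0],[0.5,0.27,-0.247,0,0],[0.5,0.27,-0.247,0,0],[0.5,0.27,-0.247,0,0],[0.5,0.27,-0.247,0,0],[0.5,0.27,-0.247,0,0],[0.5,0.27,-0.247,0,0]],
])

```text
time_s: 1.48
eef_pos: [0.499, -0.1262, 0.2415]
tool_rot: [[0.948, 0.318, -0.0], [0.318, -0.948, -0.0], [-0.0, 0.0, -1.0]]
force: [0.8, -0.3, -0.3]
finger_gap: 0.0432
grip_force: 0.0
```

Call:
arm_command([
  [[0.5,0.27,-0.247,0,0],[0.5,0.27,-0.247,0,0],[0.5,0.27,-0.247,0,0],[0.5,0.27,-0.247,0,0],[0.5,0,0,0,-0.058],[0.5,0,0,0,-0.058],[0.5,0,0,0,-0.058],[0.5,0,0,0,-0.058]],
])

```text
time_s: 2.15
eef_pos: [0.5694, 0.0006, 0.2411]
tool_rot: [[0.685, 0.729, -0.001], [0.729, -0.685, -0.0], [-0.001, -0.0, -1.0]]
force: [-0.3, 0.5, -0.2]
finger_gap: 0.0435
grip_force: 0.0
```

Call:
arm_command([
  [[0.5,0,0,0,-0.058],[0.5,0,0,0,-0.058],[0.5,0,0,0,-0.058],[0.5,0,0,0,-0.058],[0.5,0,0,0,-0.058],[0.5,0,0,0,-0.058],[0.5,0,0,0,0],[0.5,0,0,0,0]],
])

```text
time_s: 2.82
eef_pos: [0.5694, -0.0, 0.2413]
tool_rot: [[0.036, 0.999, -0.0], [0.999, -0.036, 0.0], [0.0, -0.0, -1.0]]
force: [-0.2, 0.7, -0.5]
finger_gap: 0.0437
grip_force: 0.0
```

```bash
python3 - <<'E'
from h import *
s=env.sense();im=env.camera('wrist')
print(s['time_s'],s['eef_pos'],s['qpos'],s['finger_gap'],np.degrees(np.arctan2(s['tool_rot'][1,0],s['tool_rot'][0,0])))
np.save('w1.npy',im);cv2.imwrite('pics/w1.png',im[:,:,::-1])
E
```

```text
2.8167 [ 5.69410637e-01 -7.49823506e-06  2.41291279e-01] [ 24.700732    21.13213719 -37.16858722 100.92764469  14.17460105
  62.70897534 -19.22104536] 0.04366553886059178 87.95741202509491
```

View pics/w1.png

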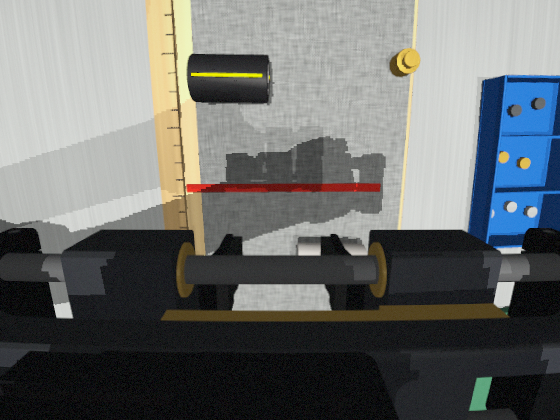

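The wrist view (up = board left) shows the black drum at (229,78), the red line from (187,188) to (381,187), and the silver drum hidden behind the fingers.

```bash
python3 - <<'E'
from h import *
im=np.load('w1.npy');s=env.sense()
red=pts(mask(im,(0,150,60),(8,255,255))|mask(im,(172,150,60),(180,255,255)),180,175,390,200)
print('line',len(red),line(ray('wrist',red,.014,s)))
p=pts(mask(im,(22,120,80),(35,255,255)),188,66,270,86);print('black stripe',line(ray('wrist',p,.062,s)))
im=env.camera('top');hsv=cv2.cvtColor(im,cv2.COLOR_RGB2HSV)
w=pts(cv2.inRange(im,(110,)*3,(255,)*3),302,172,326,214);print('silver body',len(w),line(ray('top',w,.050)))
p=w[[hsv[int(y),int(x),1]>40 for x,y in w]];print(len(p), line(ray('top',p,.062)) if len(p)>5 else '')
red=pts(mask(im,(0,150,60),(8,255,255))|mask(im,(172,150,60),(180,255,255)),265,165,300,262)
if len(red)>5:print('line top',len(red),line(ray('top',red,.014)))
E
```

```text
line 1502 (array([ 5.718e+02, -5.000e-01]), array([  9.9, 235.6]), -1.9)
black stripe (array([524.1, 121.9]), array([ 5.2, 76.8]), -3.4)
silver body 148 (array([627.8, -97.5]), array([25. , 75.8]), 5.1)
4
```

Call:
arm_command([
  [[0.72,0.352,-0.109,0,-0.002],[0.72,0.352,-0.109,0,0],[0.72,0.352,-0.109,0,0],[0.72,0.352,-0.109,0,0],[0.72,0.352,-0.109,0,0],[0.72,0,0,0.35,0],[0.72,0,0,0.35,0],[0.72,0,0,0.35,0]],
])

```text
time_s: 3.58
eef_pos: [0.5203, 0.1788, 0.1361]
tool_rot: [[0.028, 1.0, 0.003], [1.0, -0.028, 0.0], [0.0, 0.003, -1.0]]
force: [1.3, -1.2, 0.5]
finger_gap: 0.0247
grip_force: 0.0
```

Call:
arm_command([
  [[0.72,0,0,0.25,0],[0.72,0,0,0.25,0],[0.72,0,0,0.14,0],[0.72,0,0,0.1,0],[0.72,0,0,0,0],[0.72,0,0,0,0],[0.72,0,0,0,0],[0.72,0,0,0,0]],
])

```text
time_s: 4.25
eef_pos: [0.5211, 0.1781, 0.0638]
tool_rot: [[0.028, 1.0, 0.002], [1.0, -0.028, 0.001], [0.001, 0.002, -1.0]]
force: [-0.4, 0.4, -0.4]
finger_gap: 0.0246
grip_force: 0.0
```

```bash
python3 - <<'E'
from h import *
s=env.sense()
print(s['eef_pos'],s['finger_gap'],np.degrees(np.arctan2(s['tool_rot'][1,0],s['tool_rot'][0,0])))
a=env.camera('top')[155:275,190:390,::-1]
b=env.camera('side')[130:310,170:410,::-1]
cv2.imwrite('pics/c2.png',np.hstack([cv2.resize(a,(440,264)),cv2.resize(b,(352,264))]))
E
```

```text
[0.52105285 0.17814716 0.06382636] 0.02456787645075312 88.37239097556815
```

View pics/c2.png

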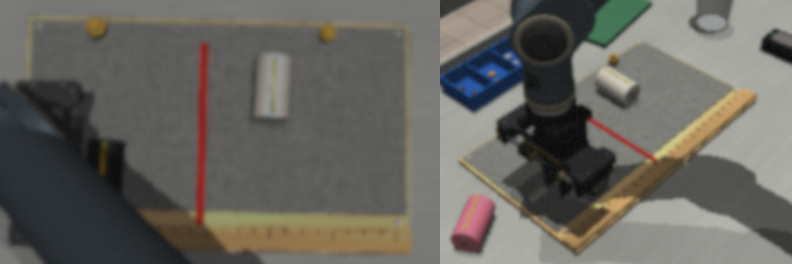

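Fingers are down at y≈0.178, left of the black drum, with nothing disturbed. I'll push it slowly to the right.

Call:
arm_command([
  [[0.72,-0.04,0,0,0],[0.72,-0.04,0,0,0],[0.72,-0.04,0,0,0],[0.72,-0.04,0,0,0],[0.72,-0.015,0,0,0],[0.72,-0.015,0,0,0],[0.72,-0.015,0,0,0],[0.72,-0.015,0,0,0]],
])

```text
time_s: 5.02
eef_pos: [0.5196, 0.1557, 0.0625]
tool_rot: [[0.028, 1.0, 0.0], [1.0, -0.028, 0.0], [0.0, 0.0, -1.0]]
force: [0.9, -0.5, -0.1]
finger_gap: 0.0243
grip_force: 0.0
```

Call:
arm_command([
  [[0.72,-0.015,0,0,0],[0.72,-0.015,0,0,0],[0.72,-0.015,0,0,0],[0.72,-0.015,0,0,0],[0.72,-0.015,0,0,0],[0.72,-0.015,0,0,0],[0.72,-0.015,0,0,0],[0.72,-0.015,0,0,0]],
])

```text
time_s: 5.68
eef_pos: [0.5192, 0.1436, 0.0625]
tool_rot: [[0.028, 1.0, 0.0], [1.0, -0.028, -0.0], [-0.0, 0.0, -1.0]]
force: [-0.4, 1.1, -0.2]
finger_gap: 0.0248
grip_force: 0.0
```

Call:
arm_command([
  [[0.72,-0.02,0,0,0],[0.72,-0.02,0,0,0],[0.72,-0.02,0,0,0],[0.72,-0.02,0,0,0],[0.72,-0.02,0,0,0],[0.72,-0.02,0,0,0],[0.72,-0.02,0,0,0],[0.72,-0.02,0,0,0]],
])

```text
time_s: 6.35
eef_pos: [0.5188, 0.1275, 0.0626]
tool_rot: [[0.028, 1.0, 0.0], [1.0, -0.028, -0.0], [-0.0, 0.0, -1.0]]
force: [-0.9, -0.5, -0.5]
finger_gap: 0.0246
grip_force: 0.0
```

Call:
arm_command([
  [[0.72,-0.02,0,0,0],[0.72,-0.02,0,0,0],[0.72,-0.02,0,0,0],[0.72,-0.02,0,0,0],[0.72,-0.02,0,0,0],[0.72,-0.02,0,0,0],[0.72,-0.02,0,0,0],[0.72,-0.02,0,0,0]],
])

```text
time_s: 7.02
eef_pos: [0.5183, 0.1115, 0.0626]
tool_rot: [[0.028, 1.0, 0.0], [1.0, -0.028, -0.0], [-0.0, 0.0, -1.0]]
force: [-0.8, -0.1, -0.2]
finger_gap: 0.0245
grip_force: 0.0
```

```bash
python3 - <<'E'
from h import *
s=env.sense()
print(s['eef_pos'],s['force'])
a=env.camera('top')[155:275,190:390,::-1]
b=env.camera('side')[130:310,170:410,::-1]
cv2.imwrite('pics/c3.png',np.hstack([cv2.resize(a,(440,264)),cv2.resize(b,(352,264))]))
E
```

```text
[0.51833277 0.11153434 0.0625654 ] [-0.8159822  -0.10984669 -0.16970251]
```

View pics/c3.png

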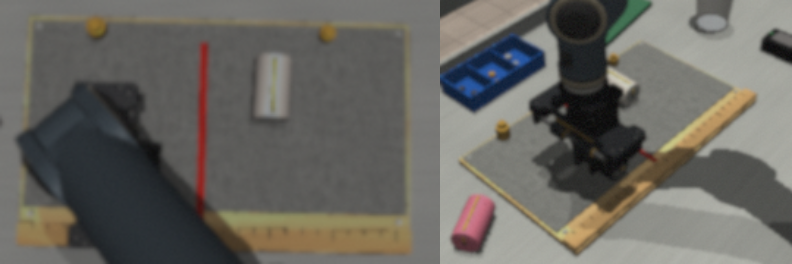

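Black is out of sight under the hand and silver is undisturbed. I'll keep rolling to about 10 mm short, then back off and look.

Call:
arm_command([
  [[0.72,-0.02,0,0,0],[0.72,-0.02,0,0,0],[0.72,-0.02,0,0,0],[0.72,-0.02,0,0,0],[0.72,-0.02,0,0,0],[0.72,-0.02,0,0,0],[0.72,-0.02,0,0,0],[0.72,-0.02,0,0,0]],
])

```text
time_s: 7.78
eef_pos: [0.5179, 0.0955, 0.0625]
tool_rot: [[0.028, 1.0, 0.0], [1.0, -0.028, -0.0], [-0.0, 0.0, -1.0]]
force: [-0.5, 0.0, -0.4]
finger_gap: 0.024
grip_force: 0.0
```

Call:
arm_command([
  [[0.72,-0.02,0,0,0],[0.72,-0.02,0,0,0],[0.72,-0.02,0,0,0],[0.72,-0.02,0,0,0],[0.72,-0.02,0,0,0],[0.72,-0.02,0,0,0],[0.72,-0.02,0,0,0],[0.72,-0.02,0,0,0]],
])

```text
time_s: 8.45
eef_pos: [0.5174, 0.0796, 0.0625]
tool_rot: [[0.028, 1.0, 0.0], [1.0, -0.028, -0.0], [-0.0, 0.0, -1.0]]
force: [-0.2, -0.7, 0.2]
finger_gap: 0.0241
grip_force: 0.0
```

Call:
arm_command([
  [[0.72,-0.02,0,0,0],[0.72,-0.02,0,0,0],[0.72,-0.02,0,0,0],[0.72,-0.02,0,0,0],[0.72,-0.02,0,0,0],[0.72,-0.02,0,0,0],[0.72,-0.02,0,0,0],[0.72,-0.02,0,0,0]],
])

```text
time_s: 9.12
eef_pos: [0.517, 0.0635, 0.0626]
tool_rot: [[0.028, 1.0, 0.0], [1.0, -0.028, -0.0], [-0.0, 0.0, -1.0]]
force: [-0.2, 0.5, 0.2]
finger_gap: 0.0245
grip_force: 0.0
```

Call:
arm_command([
  [[0.72,-0.018,0,0,0],[0.72,-0.016,0,0,0],[0.72,-0.016,0,0,0],[0.72,-0.014,0,0,0],[0.72,-0.012,0,0,0],[0.72,-0.01,0,0,0],[0.72,-0.006,0,0,0],[0.72,0,0,0,0]],
])

```text
time_s: 9.78
eef_pos: [0.5167, 0.0544, 0.0626]
tool_rot: [[0.028, 1.0, 0.0], [1.0, -0.028, -0.0], [-0.0, 0.0, -1.0]]
force: [-0.2, 0.1, -0.5]
finger_gap: 0.0245
grip_force: 0.0
```

Call:
arm_command([
  [[0.72,0.3,0,0,0],[0.72,0,0,-0.4,0],[0.72,0,0,-0.4,0],[0.72,0,0,-0.4,0],[0.72,-0.385,0.1,0,0],[0.72,-0.385,0.1,0,0],[0.72,-0.385,0.1,0,0],[0.72,-0.385,0.1,0,0]],
])

```text
time_s: 10.45
eef_pos: [0.5534, -0.0721, 0.1831]
tool_rot: [[0.027, 1.0, 0.001], [1.0, -0.027, -0.001], [-0.001, 0.001, -1.0]]
force: [0.1, 0.9, -0.5]
finger_gap: 0.0244
grip_force: 0.0
```

Call:
arm_command([
  [[0.72,0,0,0,0],[0.72,0,0,0,0],[0.72,0,0,0,0],[0.72,0,0,0,0],[0.72,0,0,0,0],[0.72,0,0,0,0],[0.72,0,0,0,0],[0.72,0,0,0,0]],
])

```text
time_s: 11.12
eef_pos: [0.5532, -0.0698, 0.1826]
tool_rot: [[0.027, 1.0, 0.0], [1.0, -0.027, -0.0], [-0.0, 0.0, -1.0]]
force: [-0.5, -0.7, 0.3]
finger_gap: 0.0243
grip_force: 0.0
```

```bash
python3 - <<'E'
from h import *
s=env.sense();im=env.camera('wrist')
print(s['time_s'],s['eef_pos'])
np.save('w2.npy',im);cv2.imwrite('pics/w2.png',im[:,:,::-1])
E
```

```text
11.1167 [ 0.55320542 -0.06984334  0.18263002]
```

View pics/w2.png

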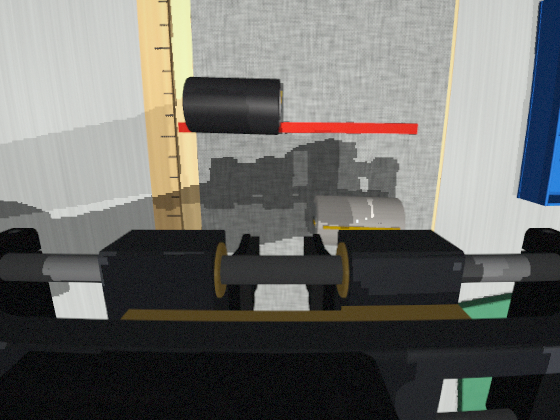

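The view shows the black drum at (233,105) short of the red line (row 128), and silver at (360,213) with its stripe at row 228.

```bash
cat >> h.py <<'E'
def axis(im,s,x0,x1,y0,y1,fg):
    "axis of a lying drum from its two silhouette edges in columns x0..x1; fg: bool image"
    from numpy import arctan,tan
    m=env.camera_model('wrist');K=m['mtx'];out=[]
    for x in range(x0,x1,3):
        r=np.nonzero(fg[y0:y1,x])[0]+y0
        e=cv2.undistortPoints(np.float64([[x,r[0]-.5],[x,r[-1]+.5]]).reshape(-1,1,2),m['mtx'],m['dist']).reshape(-1,2)
        v=tan(arctan(e[:,1]).mean()); out.append([e[:,0].mean(),v])
    d=np.c_[np.array(out),np.ones(len(out))]
    T=m['tool_from_camera'];R=s['tool_rot']@T[:3,:3];c=s['eef_pos']+s['tool_rot']@T[:3,3];d=d@R.T
    return c+d*((.038-c[2])/d[:,2])[:,None]
def redline(im,s,box):
    p=pts(mask(im,(0,150,60),(8,255,255))|mask(im,(172,150,60),(180,255,255)),*box)
    p=ray('wrist',p,.014,s); return np.polyfit(p[:,0],p[:,1],1)
E
python3 - <<'E'
from h import *
im=np.load('w2.npy');s=env.sense()
L=redline(im,s,(290,118,416,138));print('line slope deg',np.degrees(np.arctan(L[0])),'y at .572',np.polyval(L,.572))
g=im.max(2);print(g[70:142:2,230], im[132,230])
fg=(g<75)
for x in(200,230,260): r=np.nonzero(fg[65:140,x])[0]+65; print(x,r[0],r[-1])
A=axis(im,s,200,265,65,140,fg);p=np.polyfit(A[:,0],A[:,1],1)
print('black slope',np.degrees(np.arctan(p[0])),'dist to line at x=.517:',(np.polyval(p,.517)-np.polyval(L,.517))*1000)
print('x ends of black', ray('wrist',[[184,105],[281,105]],.045,s))
q=pts(mask(im,(20,100,80),(35,255,255)),318,222,375,233);q=ray('wrist',q,.062,s);print('silver stripe',line(q))
print('silver x ends',ray('wrist',[[316,213],[404,213]],.045,s)[:,0])
E
```

```text
line slope deg -1.4695797939571829 y at .572 -0.001142994608837513
[195 183 182 172  30  33  37  38  40  46  50  45  41  57  60  70  76  83
  80  70  64  56  46  38  45  37  36  35  33  35  25  20 152 159 163 160] [18 20 18]
200 77 131
230 78 132
260 79 133
black slope -3.394836542480994 dist to line at x=.517: 18.496267052387992
x ends of black [[0.47156453 0.02071398 0.045     ]
 [0.55609207 0.0179371  0.045     ]]
silver stripe (array([613.7, -89.4]), array([ 2.8, 46. ]), -2.9)
silver x ends [0.58632401 0.66985908]
```

Black lies parallel to the line within about 1.8°, 18.5 mm short. Now silver: go behind it at y≈-0.147 and push it left.

Call:
arm_command([
  [[0.72,-0.188,0.192,0,0],[0.72,-0.188,0.192,0,0],[0.72,-0.188,0.192,0,0],[0.72,-0.188,0.192,0,0],[0.72,0,0,0,0],[0.72,0,0,0,0],[0.72,0,0,0.35,0],[0.72,0,0,0.35,0]],
])

```text
time_s: 11.83
eef_pos: [0.6293, -0.1466, 0.1143]
tool_rot: [[0.027, 1.0, 0.006], [1.0, -0.027, -0.001], [-0.0, 0.006, -1.0]]
force: [-0.5, 0.0, -1.0]
finger_gap: 0.0244
grip_force: 0.0
```

Call:
arm_command([
  [[0.72,0,0,0.3,0],[0.72,0,0,0.2,0],[0.72,0,0,0,0],[0.72,0.03,0,0,0],[0.72,0.03,0,0,0],[0.72,0.03,0,0,0],[0.72,0.03,0,0,0],[0.72,0.02,0,0,0]],
])

```text
time_s: 12.5
eef_pos: [0.6291, -0.133, 0.0641]
tool_rot: [[0.027, 1.0, 0.002], [1.0, -0.027, -0.0], [-0.0, 0.002, -1.0]]
force: [0.1, -0.8, 0.2]
finger_gap: 0.0244
grip_force: 0.0
```

Call:
arm_command([
  [[0.72,0.015,0,0,0],[0.72,0.015,0,0,0],[0.72,0.015,0,0,0],[0.72,0.015,0,0,0],[0.72,0.015,0,0,0],[0.72,0.015,0,0,0],[0.72,0.015,0,0,0],[0.72,0.015,0,0,0]],
])

```text
time_s: 13.17
eef_pos: [0.6286, -0.1217, 0.0625]
tool_rot: [[0.028, 1.0, -0.0], [1.0, -0.028, -0.0], [-0.0, -0.0, -1.0]]
force: [0.5, -0.2, 0.8]
finger_gap: 0.0243
grip_force: 0.1
```

Call:
arm_command([
  [[0.72,0.02,0,0,0],[0.72,0.02,0,0,0],[0.72,0.02,0,0,0],[0.72,0.02,0,0,0],[0.72,0.02,0,0,0],[0.72,0.02,0,0,0],[0.72,0.02,0,0,0],[0.72,0.02,0,0,0]],
])

```text
time_s: 13.83
eef_pos: [0.6291, -0.1056, 0.0626]
tool_rot: [[0.028, 1.0, 0.0], [1.0, -0.028, -0.0], [-0.0, 0.0, -1.0]]
force: [0.9, 0.5, 0.1]
finger_gap: 0.0242
grip_force: 0.1
```

```bash
python3 - <<'E'
from h import *
s=env.sense();im=env.camera('wrist')
print(s['time_s'],s['eef_pos'],s['force'])
np.save('w3.npy',im);cv2.imwrite('pics/w3.png',im[:,:,::-1])
E
```

```text
13.8333 [ 0.62909836 -0.10564456  0.06257892] [0.86786547 0.49200378 0.06225152]
```

View pics/w3.png

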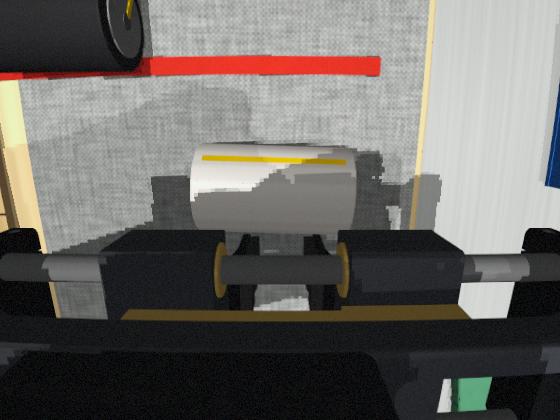

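Silver is rolling: it sits centred before the fingers at (275,190), with its stripe turned forward to row 160 and the line at row 66. Continuing.

Call:
arm_command([
  [[0.72,0.02,0,0,0],[0.72,0.02,0,0,0],[0.72,0.02,0,0,0],[0.72,0.02,0,0,0],[0.72,0.02,0,0,0],[0.72,0.02,0,0,0],[0.72,0.02,0,0,0],[0.72,0.02,0,0,0]],
])

```text
time_s: 14.55
eef_pos: [0.6296, -0.0897, 0.0626]
tool_rot: [[0.028, 1.0, 0.0], [1.0, -0.028, -0.0], [-0.0, 0.0, -1.0]]
force: [0.1, -0.3, 0.2]
finger_gap: 0.0239
grip_force: 0.1
```

Call:
arm_command([
  [[0.72,0.02,0,0,0],[0.72,0.02,0,0,0],[0.72,0.02,0,0,0],[0.72,0.02,0,0,0],[0.72,0.02,0,0,0],[0.72,0.02,0,0,0],[0.72,0.02,0,0,0],[0.72,0.02,0,0,0]],
])

```text
time_s: 15.22
eef_pos: [0.63, -0.0737, 0.0626]
tool_rot: [[0.028, 1.0, 0.0], [1.0, -0.028, -0.0], [-0.0, 0.0, -1.0]]
force: [-0.1, -0.3, -0.4]
finger_gap: 0.0241
grip_force: 0.1
```

Call:
arm_command([
  [[0.72,0.018,0,0,0],[0.72,0.016,0,0,0],[0.72,0.016,0,0,0],[0.72,0.014,0,0,0],[0.72,0.012,0,0,0],[0.72,0.01,0,0,0],[0.72,0.006,0,0,0],[0.72,0,0,0,0]],
])

```text
time_s: 15.88
eef_pos: [0.6302, -0.0644, 0.0626]
tool_rot: [[0.028, 1.0, 0.0], [1.0, -0.028, 0.0], [0.0, 0.0, -1.0]]
force: [-0.1, -0.6, -0.5]
finger_gap: 0.0241
grip_force: 0.0
```

Call:
arm_command([
  [[0.72,0,0,0,0],[0.72,0,0,0,0],[0.72,0,0,0,0],[0.72,0,0,0,0],[0.72,0,0,0,0],[0.72,0,0,0,0],[0.72,0,0,0,0],[0.72,0,0,0,0]],
])

```text
time_s: 16.55
eef_pos: [0.6302, -0.0647, 0.0626]
tool_rot: [[0.028, 1.0, 0.0], [1.0, -0.028, -0.0], [-0.0, 0.0, -1.0]]
force: [-0.6, 0.8, 0.5]
finger_gap: 0.0245
grip_force: 0.0
```

```bash
python3 - <<'E'
from h import *
s=env.sense();im=env.camera('wrist')
print(s['time_s'],s['eef_pos'],s['force'])
np.save('w4.npy',im);cv2.imwrite('pics/w4.png',im[:,:,::-1])
E
```

```text
16.55 [ 0.63022088 -0.06467553  0.06255114] [-0.63968257  0.7812502   0.49545961]
```

View pics/w4.png

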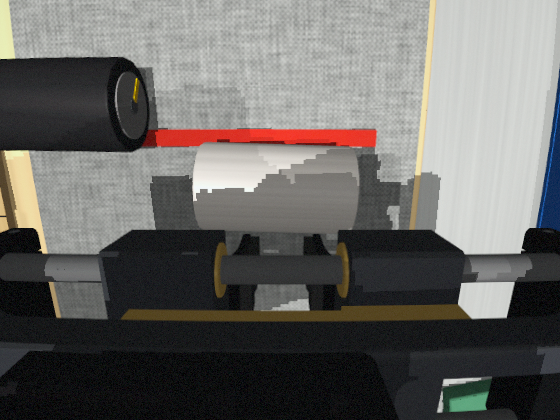

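Silver is at (275,187) with its front edge at row 143 and the line at row 137, black at left. Working out the remaining distance from the front tangent ray.

```bash
cat >> h.py <<'E'
def tangent(px,s,a,x,sgn):
    "axis y at x for a drum (r=24mm, axis dir a, z .038) tangent to the ray through px; sgn -1: drum on -y side"
    p=ray('wrist',[px],.014,s)[0]; m=env.camera_model('wrist'); c=s['eef_pos']+s['tool_rot']@m['tool_from_camera'][:3,3]
    n=np.cross(p-c,a); n/=np.linalg.norm(n); n*=np.sign(n[1])
    return c[1]+(sgn*.024-n[0]*(x-c[0])-n[2]*(.038-c[2]))/n[1]
E
python3 - <<'E'
from h import *
im=np.load('w4.npy');s=env.sense()
red=mask(im,(0,150,60),(8,255,255))|mask(im,(172,150,60),(180,255,255))
p=ray('wrist',np.r_[pts(red,160,120,190,155),pts(red,362,120,375,155)],.014,s);L=np.polyfit(p[:,0],p[:,1],1)
print('line',np.degrees(np.arctan(L[0])),np.polyval(L,.628))
E=[]
for x in range(215,340,10):
    r=im[125:175,x].astype(int); lum=r.min(1); k=np.argmax((lum>100)&(np.arange(50)>8)&(r[:,0]-r[:,1]<30)); E.append((x,125+k))
print(E); E=np.array(E,float); 
a=np.array([1,np.tan(np.radians(-2.5)),0])
q=ray('wrist',E,.05,s);print('edge slope',np.degrees(np.arctan(np.polyfit(q[:,0],q[:,1],1)[0])))
for e in E[[1,5,9]]: print('axis y',tangent(e,s,a,.628,-1))
E
```

```text
line -1.7427444076704937 -0.0023044106144134713
[(215, np.int64(143)), (225, np.int64(143)), (235, np.int64(143)), (245, np.int64(144)), (255, np.int64(144)), (265, np.int64(144)), (275, np.int64(144)), (285, np.int64(145)), (295, np.int64(145)), (305, np.int64(146)), (315, np.int64(146)), (325, np.int64(146)), (335, np.int64(147))]
edge slope -3.470057660317685
axis y -0.029086308227360757
axis y -0.029330084681264783
axis y -0.03003626971092893
```

Call:
arm_command([
  [[0.72,0.02,0,0,0],[0.72,0.02,0,0,0],[0.72,0.02,0,0,0],[0.72,0.02,0,0,0],[0.72,0.02,0,0,0],[0.72,0.02,0,0,0],[0.72,0.02,0,0,0],[0.72,0.02,0,0,0]],
])

```text
time_s: 17.27
eef_pos: [0.6307, -0.0484, 0.0626]
tool_rot: [[0.028, 1.0, 0.0], [1.0, -0.028, -0.0], [-0.0, 0.0, -1.0]]
force: [0.3, -0.7, 1.0]
finger_gap: 0.0244
grip_force: 0.1
```

Call:
arm_command([
  [[0.72,0.018,0,0,0],[0.72,0.018,0,0,0],[0.72,0.016,0,0,0],[0.72,0.016,0,0,0],[0.72,0.014,0,0,0],[0.72,0.012,0,0,0],[0.72,0.008,0,0,0],[0.72,0.004,0,0,0]],
])

```text
time_s: 17.93
eef_pos: [0.631, -0.0379, 0.0626]
tool_rot: [[0.028, 1.0, 0.0], [1.0, -0.028, 0.0], [0.0, 0.0, -1.0]]
force: [0.4, -0.2, 0.0]
finger_gap: 0.0239
grip_force: 0.0
```

Call:
arm_command([
  [[0.72,0,0,0,0],[0.72,0,0,0,0],[0.72,0,0,0,0],[0.72,0,0,0,0],[0.72,0,0,0,0],[0.72,0,0,0,0],[0.72,0,0,0,0],[0.72,0,0,0,0]],
])

```text
time_s: 18.6
eef_pos: [0.631, -0.0381, 0.0626]
tool_rot: [[0.028, 1.0, 0.0], [1.0, -0.028, -0.0], [-0.0, 0.0, -1.0]]
force: [0.6, -0.5, 1.0]
finger_gap: 0.0242
grip_force: 0.0
```

```bash
python3 - <<'E'
from h import *
s=env.sense();im=env.camera('wrist');np.save('w5.npy',im)
print(s['time_s'],s['eef_pos'])
red=mask(im,(0,150,60),(8,255,255))|mask(im,(172,150,60),(180,255,255))
p=pts(red,355,100,400,260);print(p.min(0),p.max(0));P=ray('wrist',p,.014,s);print('line y near x',P[:,0].mean(),P[:,1].mean())
E=[]
for x in range(215,340,10):
    r=im[120:175,x].astype(int); E.append((x,120+int(np.argmax(np.abs(np.diff(cv2.GaussianBlur(r.astype(np.float32),(1,5),0).mean(1)))))+.5))
print(E)
print([int(v) for v in im[130:160,275].mean(1)])
a=np.array([1,np.tan(np.radians(-3.4)),0])
for e in E[1::4]: print('axis y',tangent(e,s,a,.628,-1))
E
```

```text
18.6 [ 0.63098791 -0.03810956  0.06256138]
[361. 174.] [373. 189.]
line y near x 0.6864613287342749 -0.003917849623507385
[(215, 141.5), (225, 140.5), (235, 140.5), (245, 139.5), (255, 139.5), (265, 141.5), (275, 171.5), (285, 141.5), (295, 141.5), (305, 141.5), (315, 144.5), (325, 144.5), (335, 143.5)]
[189, 174, 171, 175, 173, 177, 185, 176, 157, 174, 175, 161, 157, 73, 92, 115, 135, 157, 165, 167, 171, 185, 188, 192, 196, 203, 204, 204, 209, 213]
axis y -0.001550782021299154
axis y -0.0014595760245891647
axis y -0.0007761085379657563
```

Silver is within about 1 mm of the line centre. Back off and go to black.

Call:
arm_command([
  [[0.72,-0.15,0,0,0],[0.72,-0.15,0,0,0],[0.72,0,0,-0.4,0],[0.72,0,0,-0.4,0],[0.72,0,0,-0.4,0],[0.72,0.28,-0.235,0,0],[0.72,0.28,-0.235,0,0],[0.72,0.28,-0.235,0,0]],
])

```text
time_s: 19.32
eef_pos: [0.5618, 0.016, 0.1834]
tool_rot: [[0.033, 0.999, 0.002], [0.999, -0.033, -0.001], [-0.001, 0.002, -1.0]]
force: [-0.3, 1.2, 0.4]
finger_gap: 0.0245
grip_force: 0.0
```

Call:
arm_command([
  [[0.72,0.28,-0.235,0,0],[0.72,0.28,-0.235,0,0],[0.72,0,0,0,0],[0.72,0,0,0,0],[0.72,0,0,0.35,0],[0.72,0,0,0.3,0],[0.72,0,0,0,0],[0.72,0,0,0,0]],
])

```text
time_s: 19.98
eef_pos: [0.5166, 0.0729, 0.1165]
tool_rot: [[0.031, 1.0, -0.003], [1.0, -0.031, -0.001], [-0.001, -0.003, -1.0]]
force: [0.1, 0.5, 1.2]
finger_gap: 0.0244
grip_force: 0.0
```

Call:
arm_command([
  [[0.72,0.05,0,0,0],[0.72,0,0,0.3,0],[0.72,0,0,0.24,0],[0.72,0,0,0,0],[0.72,0,0,0,0],[0.72,0,0,0,0],[0.72,-0.06,0,0,0],[0.72,-0.06,0,0,0]],
])

```text
time_s: 20.65
eef_pos: [0.5176, 0.0682, 0.0652]
tool_rot: [[0.027, 1.0, 0.003], [1.0, -0.027, 0.0], [0.0, 0.003, -1.0]]
force: [0.3, 0.4, 0.1]
finger_gap: 0.0244
grip_force: 0.0
```

Call:
arm_command([
  [[0.72,-0.016,0,0,0],[0.72,-0.016,0,0,0],[0.72,-0.016,0,0,0],[0.72,-0.016,0,0,0],[0.72,-0.016,0,0,0],[0.72,-0.016,0,0,0],[0.72,-0.016,0,0,0],[0.72,-0.016,0,0,0]],
])

```text
time_s: 21.32
eef_pos: [0.516, 0.0553, 0.0635]
tool_rot: [[0.028, 1.0, -0.0], [1.0, -0.028, -0.0], [-0.0, -0.0, -1.0]]
force: [0.2, 0.3, 1.0]
finger_gap: 0.0241
grip_force: 0.0
```

Call:
arm_command([
  [[0.72,-0.012,0,0,0],[0.72,-0.014,0,0,0],[0.72,-0.016,0,0,0],[0.72,-0.016,0,0,0],[0.72,-0.016,0,0,0],[0.72,-0.016,0,0,0],[0.72,-0.016,0,0,0],[0.72,-0.016,0,0,0]],
])

```text
time_s: 21.98
eef_pos: [0.5157, 0.043, 0.0636]
tool_rot: [[0.028, 1.0, 0.0], [1.0, -0.028, -0.0], [-0.0, 0.0, -1.0]]
force: [0.4, 0.5, -0.7]
finger_gap: 0.0239
grip_force: 0.0
```

Call:
arm_command([
  [[0.72,-0.016,0,0,0],[0.72,-0.014,0,0,0],[0.72,-0.012,0,0,0],[0.72,-0.01,0,0,0],[0.72,-0.008,0,0,0],[0.72,-0.005,0,0,0],[0.72,-0.002,0,0,0],[0.72,0,0,0,0]],
])

```text
time_s: 22.65
eef_pos: [0.5155, 0.0365, 0.0636]
tool_rot: [[0.028, 1.0, 0.0], [1.0, -0.028, -0.0], [-0.0, 0.0, -1.0]]
force: [-0.3, -0.3, 0.5]
finger_gap: 0.0241
grip_force: 0.0
```

Call:
arm_command([
  [[0.72,0.15,0,0,0],[0.72,0.15,0,0,0],[0.72,0,0,-0.4,0],[0.72,0,0,-0.4,0],[0.72,0,0,-0.4,0],[0.72,0,0,-0.2,0],[0.72,-0.35,0.1,0,0],[0.72,-0.35,0.1,0,0]],
])

```text
time_s: 23.32
eef_pos: [0.5355, -0.0023, 0.2062]
tool_rot: [[0.022, 1.0, 0.005], [1.0, -0.022, -0.0], [0.0, 0.005, -1.0]]
force: [1.0, -1.0, -0.7]
finger_gap: 0.0241
grip_force: 0.0
```

Call:
arm_command([
  [[0.72,-0.35,0.12,0,0],[0.72,-0.35,0.12,0,0],[0.72,0,0,0,0],[0.72,0,0,0,0],[0.72,0,0,0,0],[0.72,0,0,0,0],[0.72,0,0,0,0],[0.72,0,0,0,0]],
])

```text
time_s: 23.98
eef_pos: [0.5562, -0.0733, 0.2037]
tool_rot: [[0.026, 1.0, 0.0], [1.0, -0.026, 0.0], [0.0, 0.0, -1.0]]
force: [0.3, -0.5, 0.1]
finger_gap: 0.0245
grip_force: 0.0
```

```bash
python3 - <<'E'
from h import *
s=env.sense();im=env.camera('wrist')
print(s['time_s'],s['eef_pos'])
np.save('w6.npy',im);cv2.imwrite('pics/w6.png',im[:,:,::-1])
E
```

```text
23.9833 [ 0.55624664 -0.07326945  0.20372221]
```

View pics/w6.png

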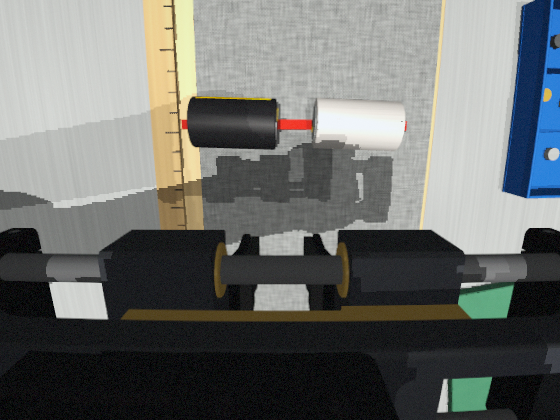

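Both drums lie over the line: black at (233,123), silver at (360,124), and the line at row 125. Checking numerically.

```bash
python3 - <<'E'
from h import *
im=np.load('w6.npy');s=env.sense()
red=mask(im,(0,150,60),(8,255,255))|mask(im,(172,150,60),(180,255,255))
P=ray('wrist',np.r_[pts(red,180,115,187,133),pts(red,284,115,310,133)],.014,s);L=np.polyfit(P[:,0],P[:,1],1)
print('line',np.degrees(np.arctan(L[0])),np.polyval(L,.572))
y,x=0,0
hsv=cv2.cvtColor(im,cv2.COLOR_RGB2HSV)
fb=(im.max(2)<90)|(hsv[:,:,1]>150)
for n,x0,x1,xc,f in(('black',200,265,.517,fb),('silver',325,395,.628,None)):
    if f is None: # top: bright edge; bottom likewise
        f=np.zeros(im.shape[:2],bool)
        g=cv2.GaussianBlur(im,(5,1),0).mean(2)
        for c in range(x0,x1): 
            d=np.diff(g[:,c]); a=90+np.argmax(np.abs(d[90:108])); b=138+np.argmax(np.abs(d[138:156])); f[a+1:b+1,c]=1
    for c in(x0,(x0+x1)//2,x1-1): r=np.nonzero(f[85:158,c])[0]+85; print(n,c,r[0],r[-1])
    A=axis(im,s,x0,x1,85,158,f); p=np.polyfit(A[:,0],A[:,1],1)
    print(n,'slope',np.degrees(np.arctan(p[0])),'off line mm',1000*(np.polyval(p,xc)-np.polyval(L,xc)))
E
```

```text
line -1.6967015030498052 -0.0008764740908392514
black 200 97 146
black 232 98 157
black 264 98 157
black slope -3.866811718404376 off line mm -1.757086941631795
silver 325 99 139
silver 360 99 149
silver 394 104 148
silver slope -10.253116775719398 off line mm 1.052946732560206
```

```bash
python3 - <<'E'
from h import *
im=np.load('w6.npy');s=env.sense()
g=im.mean(2).astype(int)
for c in(205,235,260,335,365,390): print(c,list(g[92:106,c]),list(g[140:156,c]))
E
```

```text
205 [np.int64(157), np.int64(157), np.int64(151), np.int64(150), np.int64(133), np.int64(130), np.int64(50), np.int64(26), np.int64(25), np.int64(25), np.int64(35), np.int64(36), np.int64(27), np.int64(32)] [np.int64(30), np.int64(34), np.int64(25), np.int64(24), np.int64(26), np.int64(23), np.int64(21), np.int64(89), np.int64(151), np.int64(151), np.int64(154), np.int64(154), np.int64(152), np.int64(150), np.int64(151), np.int64(150)]
235 [np.int64(168), np.int64(163), np.int64(156), np.int64(154), np.int64(146), np.int64(137), np.int64(125), np.int64(27), np.int64(30), np.int64(33), np.int64(24), np.int64(25), np.int64(34), np.int64(36)] [np.int64(34), np.int64(31), np.int64(29), np.int64(32), np.int64(23), np.int64(32), np.int64(27), np.int64(13), np.int64(86), np.int64(155), np.int64(161), np.int64(150), np.int64(137), np.int64(132), np.int64(132), np.int64(136)]
260 [np.int64(174), np.int64(171), np.int64(172), np.int64(173), np.int64(168), np.int64(144), np.int64(140), np.int64(135), np.int64(27), np.int64(33), np.int64(31), np.int64(36), np.int64(31), np.int64(42)] [np.int64(2
[... 881 characters left out ...]
0)] [np.int64(225), np.int64(220), np.int64(218), np.int64(215), np.int64(211), np.int64(204), np.int64(196), np.int64(183), np.int64(170), np.int64(153), np.int64(175), np.int64(176), np.int64(178), np.int64(165), np.int64(172), np.int64(172)]
390 [np.int64(178), np.int64(181), np.int64(181), np.int64(181), np.int64(174), np.int64(174), np.int64(170), np.int64(169), np.int64(168), np.int64(155), np.int64(162), np.int64(177), np.int64(190), np.int64(197)] [np.int64(231), np.int64(227), np.int64(222), np.int64(217), np.int64(216), np.int64(211), np.int64(207), np.int64(200), np.int64(189), np.int64(175), np.int64(173), np.int64(178), np.int64(181), np.int64(177), np.int64(179), np.int64(183)]
```

```bash
python3 - <<'E'
from h import *
im=np.load('w6.npy');s=env.sense()
red=mask(im,(0,150,60),(8,255,255))|mask(im,(172,150,60),(180,255,255))
P=ray('wrist',np.r_[pts(red,180,115,187,133),pts(red,284,115,310,133)],.014,s);L=np.polyfit(P[:,0],P[:,1],1)
for n,xc,a,E in(('black',.517,-3.4,[(205,95.5,147),(235,96.2,148),(260,96.8,148.7)]),('silver',.628,-3.4,[(335,97.7,149),(365,98.8,149.7),(390,100.3,149.7)])):
    a=np.array([1,np.tan(np.radians(a)),0])
    for c,t,b in E: print(n,c,*[round(1000*(tangent((c,v),s,a,xc,g)-np.polyval(L,xc)),2) for v,g in((t,-1),(b,1))])
E
```

```text
black 205 0.8 0.47
black 235 0.89 0.37
black 260 1.04 0.46
silver 335 -0.54 -0.57
silver 365 -0.32 -0.1
silver 390 -0.58 0.91
```

Black is about +0.7 mm off the line and silver about -0.3 mm, each within about 2° of parallel, and the arm is clear. Handing in.

```bash
python3 -c "
from bench import env
print(env.finish_job())"
```

```text
the job is handed in; nothing more can be done
None
```

The job is handed in: both cylinders were rolled onto the red line and measured within about 1 mm of its centre and about 2° of parallel, and the arm was clear at about 24 s; I don't have the judged result.

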